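Clamp a cold block on the shaker and select the fast range

TASK

Set the metal cold block flat and square on the rubber pad of the shaker, wholly on the pad with its long side running from one upright to the other. Then lay the long retaining bar (not the shorter spare) over it across the two uprights, down in both notches and centred so that both ends stick out past the uprights; lower the parts, do not drop them. Last, press the widest key of the key box fully home so that the latched narrow key pops up; do not press the middle key, and leave the bottles and tubes standing where they are.

Things in the scene. Friction and masses are not known exactly. Their poses are not given: they have to be found in the camera images.
- shaker: Fixed shaker: grey housing 130 (x) x 210 (y) x 50 mm, rubber pad 70 (x) x 95 (y) mm in the middle of its top. Origin: on the bench under the middle; y runs from upright to upright, z up. Steel uprights at y = -75 and +75 mm: 12 (y) x 40 (x) mm, top 105 mm above the bench, open notch with floor at 86 mm, 26 mm wide (x), flaring above.
- shaker_pad (a point): Middle of the top of the rubber pad; the cold block's origin belongs here. Axes as the shaker's.
- shaker_seat (a point): Midway between the floors of the two notches, 86 mm above the bench; the long bar's origin belongs here. Axes as the shaker's.
- cold_block: Loose light-coloured metal block 45 (x) x 65 (y) x 25 mm high, plain box, about 0.19 kg. Origin: centre of its underside, z up, y along its long side. Between the row of parts and the shaker stands a black instrument 158 mm high; a shelf hangs 0.74 m above the bench from about 0.6 m ahead of the robot, and a monitor screen stands behind the shaker.
- bar_long: The long retaining bar, loose, aluminium: strip 190 (y) x 18 (x) x 8 mm with an upright grip fin in the middle: 50 (y) x 12 (x) mm, its top 36 mm above the underside; a low sloping web at each end of the fin. About 0.12 kg. Origin: centre of the underside. Same either way round.
- bar_short: The shorter spare bar, loose, alike but only 120 mm long (y): cannot reach across the uprights. Origin: centre of its underside. Not needed. It, the long bar and the block lie on the bench in a row going away from the robot, about 75 mm apart, in any order.
- key_box: Fixed key box: grey housing 56 (x) x 104 (y) mm, top plate 34 mm above the bench, with a row of white keys, 24 mm in x: narrow (12 mm in y) at y = -31 mm, middle (20 mm) at y = -6 mm, wide (30 mm) at y = +28 mm. Narrow and wide are interlocked. Origin: on the bench under the housing's centre, z up.
- key_wide_top (a point): Centre of the top face of the wide key: 48 mm above the bench when up, 42 mm when latched down. Moves with the key.
- key_wide (a joint): Travel of the wide key: 0 up, 0.006 m fully down, where it stays. Needs about 2 N. As it goes down the latched narrow key rises by as much.
- key_middle (a joint): Travel of the middle key: 0 up (start), 0.006 m down; sprung, not to be pressed.
- key_narrow (a joint): Travel of the narrow key: 0 up, 0.006 m down; it is the latched one at the start.
- wash_bottle: Bystander: white wash bottle with bent spout, 66 x 72 x 216 mm, standing. Origin: centre of its underside.
- tube_a: Bystander: capped tube, 34 mm across, 117 mm tall, standing. Origin: centre of its underside.
- tube_b: Bystander: capped tube, 34 mm across, 113 mm tall, standing before the shaker. Origin: centre of its underside.
- buffer_b: Bystander: small white bottle, 44 mm across, 90 mm tall, standing before the shaker. Origin: centre of its underside.
Mind the look-alikes: they are no part of the job. What is shaped like the cold_block but green is not meant.

How it is judged:
By the outcome, as a careful person would: the job done as asked, in the order asked, and still so for the second after the job is handed in, with the robot touching nothing.
It also fails if it takes over 72 s, if anything falls off the work surface, if the arm or the gripper's body presses on something with over 40 N, if the wrist force passes 120 N, or if a joint passes its speed limit or range.

ROBOT

A 6-joint arm with a two-finger parallel gripper is mounted at the origin on a cart in front of the work surface, level with it; the furniture and walls round the work are solid. World frame = base frame: x ahead of the robot, y to its left, z up, the work surface at z = 0. Lengths are in m, angles in rad, forces in N, time in s.
With the tool pointing down it reaches from about 0.35 to 0.775 m from the base axis. Payload 5.5 kg.
Tool frame: the origin (TCP) lies at the very end of the fingers, on their centre line; the grasp point (between the pads) lies 19 mm behind it; z points along the fingers, y is the line along which they close (so a half turn about z gives the same grasp; the last joint's range is limited). The gripper opens to 85 mm and grips with 20 to 120 N. Pads are 22 mm wide; open, the fingers measure 114 mm over their backs; the gripper's body (76 mm by 85 mm) begins 54 mm behind the grasp point. The pads swing forward as they close: fully open they stand 13 mm farther back than shut.
Start: joints at [-1.291, 0.313, 0.046, 1.304, 0, 1.431], TCP at [0.234, -0.525, 0.231] pointing down, gripper open.
Joint ranges: [-2.76, 2.76], [-0.86, 1.69], [-1.03, 1.26], [-2.2, 2.34], [-1.47, 1.5], [-3.14, 3.14]. Speed limits (rad/s): [2.57, 2.57, 3.14, 3.14, 3.14, 3.14].

INTERFACE

Orientations are given as a unit quaternion [w, x, y, z].
In Python, from workcell import get_state, read_camera, calibration, hand_in gives the robot as it stands.
- The arm moves only by the tool drive_tool, never from a script. Its argument "deltas" is a list that holds one entry, the list of rows, each a list of 7 numbers: the closure in counts, from 0 (fully open) to 255 (shut), then the shift along the tool's x, y, z in m, then the turn, a rotation vector about the tool's x, y, z in degrees. A call has 1 to 12 rows; each row is the pose to reach, as a shift and turn from the pose commanded when the call began, along the tool's axes at that moment; what a row does not reach only later rows make up. A row lasts 1/8 s, in which the tool goes at most 62.5 mm and 10.7 degrees, less where a joint would pass 70% of its speed; a pose out of reach is approached as far as the arm can. A call with a gripper value outside its range is refused whole. The fingers move at their own pace and stop on an object; "newtons" is the grip in N (left out, the last holds). Time passes only in rows, so rows that repeat a pose let the fingers close. It gives the time, the measured TCP pose, the force, the opening and the grip force at its end, in the units of the state.
- get_state(): the state, without advancing time (a new reading comes with each control period).
- read_camera(name): name is "side" or "top"; returns (picture, depth): 420x560x3 uint8, red, green, blue; 420x560 float32, m along the optical axis (not along the pixel's ray), 0 where there is no reading.
- calibration(name): a dict with "mtx" (3x3 intrinsics, pixels), "world_from_camera" (4x4, takes a point from camera to world coordinates). Camera axes: x right, y up, looking along -z (the intrinsics and any distortion apply to the point x, -y, -z); pixel columns grow to the right and rows downward; lengths in m; the calibration is good to about 2 mm. A picture is of the moment at which its call begins. calibration takes no time and is no camera call.
- hand_in(): hands the job in; it is judged then, once.
The state is a dict: "clock": time; "joint_pos": joint angles; "qvel": joint speeds; "tau": joint torques, N m; "tcp_pos": TCP position; "orientation": TCP orientation; "wrist_force": force on the tool from outside, world axes, zero at the start; "ft_torque": the same for the moment, N m; "finger_gap": finger opening in m; "grip_force": force on a finger pad.
Only numpy, scipy, OpenCV 4.12 (cv2) and the standard library are available. Lean on these libraries where they do the work, as an engineer would, in place of code of your own. Each camera call takes 0.05 s, during which the arm holds its last target. There are 200 camera calls.

## Working session

There is one attempt and no reset: what is moved stays moved. The work goes in short steps, Python scripts to look and compute and a tool call to move; the robot and the scene stay as the last step left them, time stands still between calls to the robot, and variables do not carry over. Pictures are saved under pics/ and viewed, at most 10 in all, crops included, and the job is handed in when it is done.

Besides the shell and the picture viewer there is one more tool, called after ">>>" as name(argument=value, ...) on one line, values as JSON. drive_tool: Moves the arm, as the interface text tells. Its arguments: {"type":"object","properties":{"deltas":{"type":"array","items":{"type":"array","items":{"type":"array","items":{"type":"number"}}}},"newtons":{"type":"number"}},"required":["deltas"]}

```bash
ls; mkdir -p pics; cat > h.py <<'E'
import numpy as np, cv2
from workcell import get_state, read_camera, calibration, hand_in
def snap(n):
    p,d=read_camera(n); np.savez(f'{n}.npz',p=p,d=d); return p,d
def load(n):
    z=np.load(f'{n}.npz'); return z['p'],z['d']
def cloud(n,d):
    c=calibration(n);K=c['mtx'];T=c['world_from_camera']
    v,u=np.mgrid[:d.shape[0],:d.shape[1]]
    P=np.stack([(u-K[0,2])/K[0,0]*d,-(v-K[1,2])/K[1,1]*d,-d],-1)
    W=P@T[:3,:3].T+T[:3,3]; W[d==0]=np.nan; return W
E
python3 - <<'E'
from h import *
for n in('side','top'):
    p,d=snap(n); cv2.imwrite(f'pics/{n}0.png',p[...,::-1]); c=calibration(n); print(n,c)
print(get_state())
E
```

```text
pics
side {'mtx': array([[424.70618009,   0.        , 281.60636018],
       [  0.        , 424.70618009, 209.61048115],
       [  0.        ,   0.        ,   1.        ]]), 'world_from_camera': array([[ 0.96656839,  0.22680224, -0.11960889,  0.34287997],
       [-0.25637637,  0.84741894, -0.46492182, -0.6056885 ],
       [-0.00408647,  0.48004363,  0.8772351 ,  1.1792905 ],
       [ 0.        ,  0.        ,  0.        ,  1.        ]])}
top {'mtx': array([[458.87652648,   0.        , 282.68876865],
       [  0.        , 458.87652648, 206.26502739],
       [  0.        ,   0.        ,   1.        ]]), 'world_from_camera': array([[-0.02197944,  0.99140289, -0.12898534,  0.32169598],
       [-0.99974189, -0.02253745, -0.00286799, -0.05175402],
       [-0.00575033,  0.12888901,  0.99164235,  1.37638277],
       [ 0.        ,  0.        ,  0.        ,  1.        ]])}
{'clock': 0.1, 'joint_pos': array([-1.29062353e+00,  3.13919401e-01,  4.50807682e-02,  1.30359730e+00,
       -2.19493128e-06,  1.43122158e+00]), 'qvel': array([-0.00029258, -0.00177878,  0.00242125,  0.00080202, -0.00257932,
        0.00086325]), 'tau': array([ 5.00364607e-03, -4.81722522e+01,  2.99245852e+01,  1.26974474e-02,
       -3.48944020e-07, -4.39057558e-06]), 'tcp_pos': array([ 0.23420519, -0.52463742,  0.23049656]), 'orientation': array([-8.17699106e-04,  9.78056891e-01,  2.08336375e-01, -5.86785157e-05]), 'wrist_force': array([ 4.52177185e-04,  1.87338364e-01, -8.04630901e-01]), 'ft_torque': array([-0.01214054,  0.0206295 , -0.00609667]), 'grip_force': 0.0, 'finger_gap': 0.08534937786251715}
```

View pics/top0.png

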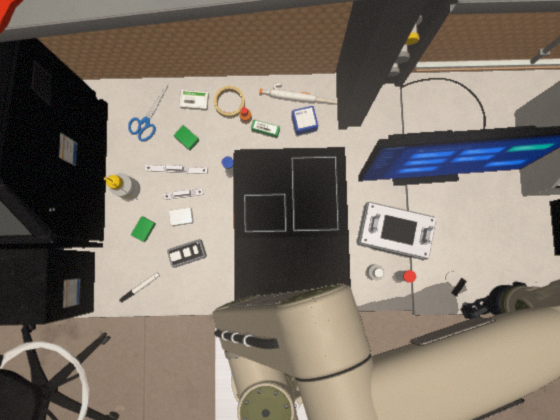

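View pics/side0.png

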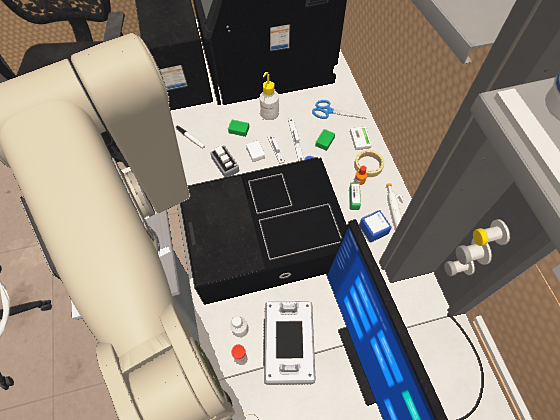

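The top view shows these objects:
- Key box at (187,253).
- White block at (180,216), with green look-alikes at (143,229) and (186,137).
- Short bar at (183,194) and long bar at (176,169).
- tube_a at (228,163), wash bottle at (118,184).
- Shaker at (397,230), tube_b at (409,276), buffer_b at (376,272).

The light block fits the description because it isn't green, and the longer bar is the far one. I'll confirm both in an enlarged crop.

```bash
python3 - <<'E'
from h import *
p,d=load('top'); q,e=load('side')
a=cv2.resize(p[145:275,105:245],None,fx=2.8,fy=2.8,interpolation=cv2.INTER_CUBIC)
b=cv2.resize(p[190:290,345:450],None,fx=2.8,fy=2.8,interpolation=cv2.INTER_CUBIC)
c=cv2.resize(q[115:180,205:320],None,fx=3.4,fy=3.4,interpolation=cv2.INTER_CUBIC)
f=cv2.resize(q[290:395,220:330],None,fx=2.8,fy=2.8,interpolation=cv2.INTER_CUBIC)
I=np.zeros((600,790,3),np.uint8)
for im,(y,x) in((a,(0,0)),(b,(0,400)),(c,(366,0)),(f,(300,400))):
    im=im[:600-y,:790-x]; I[y:y+im.shape[0],x:x+im.shape[1]]=im
cv2.imwrite('pics/crop0.png',I[...,::-1])
W=cloud('top',d);np.set_printoptions(precision=4,suppress=True)
for u,v in[(180,216),(183,194),(176,169),(150,216),(397,230),(360,280),(187,253),(290,260),(262,210),(320,190),(228,163),(409,276),(376,272),(118,184)]:print(u,v,W[v,u])
H=W[...,2]
for (u0,u1,v0,v1) in[(160,202,205,228)]:
    print((H[v0:v1:2,u0:u1:3]*1000).round())
E
```

```text
180 216 [0.4757 0.258  0.0217]
183 194 [0.5398 0.2469 0.0331]
176 169 [0.6158 0.2682 0.0334]
150 216 [0.4801 0.3534 0.0011]
397 230 [ 0.4177 -0.3773  0.0479]
360 280 [ 0.2755 -0.2715  0.0017]
187 253 [0.3649 0.2315 0.0457]
290 260 [ 0.3369 -0.0644  0.1547]
262 210 [0.4717 0.0075 0.1549]
320 190 [ 0.523  -0.15    0.1518]
228 163 [0.6119 0.1028 0.1145]
409 276 [ 0.287  -0.3879  0.1104]
376 272 [ 0.2994 -0.3028  0.0892]
118 184 [0.5555 0.4039 0.1337]
[[-0. -4.  3.  4.  2. -3. -0.  1. -0. -2.  2. -4.  3. -0.]
 [ 1. -3.  3. -5. -2. -1.  3. -0. -3. -0. -1. -7.  4.  4.]
 [ 2.  0.  5. -1. -0. -0. 20. 25. 28. 23. 25. -0.  1.  2.]
 [ 2. -3.  3. 25. 31. 25. 26. 28. 21. 28. 20. -3.  2. -2.]
 [-3. -0.  7. 24. 23. 26. 27. 17. 23. 23. 27. -3. -3. -3.]
 [-5. -2. -4. 21. 23. 27. 24. 24. 27. 26. 23.  0. -1.  2.]
 [-5. -4. -1. -4. 19. 23. 25. 21. 24. 23. 25.  1. -8.  1.]
 [ 1. -0. -0.  4. 23. 24. 18. 21. 27. 29. 25. -1. -3. -1.]
 [-1.  1. -3. -1. 26. 28. 28. 24. 27. 20. 22. -2. -1. -1.]
 [ 2.  2. -5. -1. 24. 29. 25. 21. 23. 15.  5. -0. -0.  2.]
 [-1.  3. -3. -4. 18. 11. -6. -1.  2. -2. -4.  3. -2.  1.]
 [-1.  2. -3. -2. -4. -3.  6.  3.  0.  2.  2.  1.  2. -4.]]
```

View pics/crop0.png

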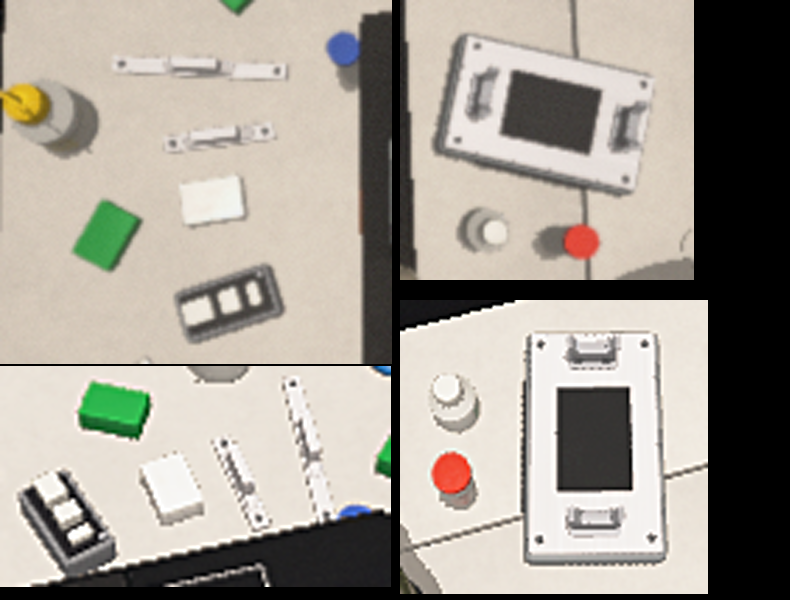

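The crop confirms it: the white block is the cold block, the far 190 mm bar is the long one, and the near bar is the shorter spare. The box's wide key is on the left (+y end). Next I'll measure.

```bash
cat >> h.py <<'E'
def cast(n,uv,z):
    c=calibration(n);K=c['mtx'];T=c['world_from_camera'];uv=np.asarray(uv,float).reshape(-1,2)
    r=np.c_[(uv[:,0]-K[0,2])/K[0,0],-(uv[:,1]-K[1,2])/K[1,1],-np.ones(len(uv))]@T[:3,:3].T
    return T[:3,3]+r*((z-T[2,3])/r[:,2])[:,None]
def rect(n,mask,z,tag='',minpx=20):
    k,l,s,_=cv2.connectedComponentsWithStats(mask.astype(np.uint8))
    for i in range(1,k):
        if s[i,4]<minpx: continue
        v,u=np.nonzero(l==i); w=cast(n,np.c_[u,v],z)[:,:2]*1000
        r=cv2.minAreaRect(w.astype(np.float32)); (a,b),(sx,sy),g=r
        if sy<sx: g+=90;sx,sy=sy,sx   # g: dir of short side (x axis)
        g=(g+90)%180-90
        print(n,tag,'rect c',np.round((a,b),1),'mean',w.mean(0).round(1),'size',np.round((sx,sy),1),'xang',round(g,1),'px',s[i,4])
def roi(W,x0,x1,y0,y1): return (W[...,0]>x0)&(W[...,0]<x1)&(W[...,1]>y0)&(W[...,1]<y1)
E
python3 - <<'E'
from h import *
for n in('top','side'):
    D=[read_camera(n) for _ in range(4)]
    p=np.mean([x[0] for x in D],0).astype(np.uint8); d=np.median([x[1] for x in D],0)
    np.savez(f'{n}.npz',p=p,d=d); W=cloud(n,d);H=W[...,2]
    hsv=cv2.cvtColor(p,cv2.COLOR_RGB2HSV);V=hsv[...,2];S=hsv[...,1]
    A=roi(W,.43,.66,.13,.38)&~((W[...,0]>.58)&(W[...,1]<.13))
    print(n,'bench',np.median(H[A]), 'S',np.median(S[A]),np.median(V[A]))
    rect(n,A&(H>.018)&(H<.03)&(W[...,0]<.51)&(S<60),.025,'block',60)
    rect(n,A&(W[...,0]>.51)&(H>.026),.036,'fin',8)
    rect(n,A&(W[...,0]>.51)&(S<25)&(H>.003),.008,'strip',30)
    B=roi(W,.27,.55,-.5,-.24)
    rect(n,B&(H>.092)&(W[...,0]>.33),.105,'upr',8)
    rect(n,B&(H>.03)&(H<.07)&(V<80),.052,'pad',100)
    rect(n,B&(H>.035)&(H<.11)&(W[...,0]>.33),.05,'housing',500)
    C=roi(W,.31,.43,.15,.32)
    rect(n,C&(H>.036)&(V>150)&(S<50),.047,'keys',8)
    rect(n,C&(H>.02),.034,'box',100)
    rect(n,roi(W,.2,.35,-.45,-.25)&(H>.07),.1,'tubes',8)
    rect(n,roi(W,.5,.7,.05,.15)&(H>.08)&(H<.13),.115,'tube_a',8)
    rect(n,roi(W,.2,.7,-.25,.12)&(H>.14)&(H<.17),.158,'instr',300)
E
```

```text
top bench 0.0008402425396463187 S 32.0 214.0
top block rect c [474.3 256.6] mean [474.5 256.8] size [45.3 65.1] xang 6.9 px 332
top fin rect c [1085.7  723.9] mean [1067.7  743.6] size [ 97.9 192.9] xang 3.3 px 958
top fin rect c [621.5 273.7] mean [620.8 274.7] size [12.2 48.2] xang -1.3 px 74
top fin rect c [543.8 252.2] mean [543.8 251.9] size [13.1 48.5] xang 5.9 px 75
top strip rect c [1083.5  689.7] mean [1084.1  693.3] size [28.9 86. ] xang 1.1 px 97
top strip rect c [1072.1  779.4] mean [1074.1  779.6] size [39.2 83. ] xang 6.2 px 124
top strip rect c [1055.7  823.2] mean [1054.4  823.8] size [16.8 26. ] xang -1.4 px 32
top strip rect c [623.  274.8] mean [622.3 276.8] size [ 19.8 189.8] xang -4.2 px 355
top strip rect c [545.9 253.4] mean [545.3 252.3] size [ 19.3 118.6] xang 6.2 px 229
top upr rect c [ 455.2 -311.3] mean [ 454.5 -311.3] size [11.1 14. ] xang 61.1 px 22
top upr rect c [ 417.4 -301.8] mean [ 417.6 -302. ] size [ 8.8 13.5] xang -28.2 px 18
top upr rect c [ 417.  -456.3] mean [ 417.4 -455.9] size [11.1 14.1] xang -1.3 px 24
top upr rect c [ 380.7 -446.8] mean [
[... 1992 characters left out ...]
px 3923
side keys rect c [360.4 247.4] mean [360.5 247.3] size [24.2 64.2] xang 16.3 px 111
side keys rect c [373.7 202.7] mean [373.6 202.9] size [12.1 22.1] xang -72.8 px 24
side box rect c [363.3 233.5] mean [363.7 231.3] size [ 56.8 111.5] xang 17.1 px 476
side tubes rect c [ 40.7 -15.9] mean [ 56.8 -48.6] size [153.7 587.8] xang 11.0 px 6651
side tubes rect c [ 296.8 -316.4] mean [ 296.9 -316.8] size [22.8 28. ] xang -12.2 px 93
side tubes rect c [ 285.7 -390.1] mean [ 285.5 -390.3] size [34.4 36.7] xang 49.7 px 187
side tube_a rect c [613.7 115.4] mean [614.1 114.8] size [ 9.4 28.7] xang 88.6 px 22
side instr rect c [426.3 -73.8] mean [419.9 -82.2] size [311.3 424.9] xang 89.9 px 15333
```

```bash
cat >> h.py <<'E'
from scipy.spatial.transform import Rotation as Ro
def go(*wps):
    "wps (x,y,z,psi deg) in mm -> shift(m), turn(deg) from the present pose"
    s=get_state();w,x,y,z=s['orientation'];R=Ro.from_quat([x,y,z,w])
    print('t',round(s['clock'],2),'tcp',(s['tcp_pos']*1000).round(1),'psi',np.degrees(np.arctan2(*R.as_matrix()[[1,0],0])).round(2),'gap',round(s['finger_gap'],4),'F',s['wrist_force'].round(1))
    for X,Y,Z,p in wps:
        c,q=np.cos(np.radians(p)),np.sin(np.radians(p))
        Rt=Ro.from_matrix([[c,q,0],[q,-c,0],[0,0,-1]])
        print((R.inv().apply(np.array([X,Y,Z])/1000-s['tcp_pos'])).round(4),(R.inv()*Rt).as_rotvec(degrees=True).round(2))
E
python3 -c "
from h import *
go((400,0,235,60),(473.7,254.7,235,97.3),(473.7,254.7,80,97.3))"
```

```text
t 0.5 tcp [ 234.4 -525.1  231.3] psi 24.05 gap 0.0854 F [ 0.8 -0.4 -0.5]
[ 0.3653 -0.412  -0.0037] [  0.    -0.   -35.95]
[ 0.5364 -0.6145 -0.0037] [  0.    -0.   -73.25]
[ 0.5364 -0.6145  0.1513] [  0.    -0.   -73.25]
```

>>> drive_tool(deltas=[[[50, 0.365, -0.412, -0.004, 0, 0, -36], [50, 0.365, -0.412, -0.004, 0, 0, -36], [50, 0.365, -0.412, -0.004, 0, 0, -36], [50, 0.365, -0.412, -0.004, 0, 0, -36], [50, 0.365, -0.412, -0.004, 0, 0, -36], [50, 0.365, -0.412, -0.004, 0, 0, -36], [50, 0.365, -0.412, -0.004, 0, 0, -36], [50, 0.365, -0.412, -0.004, 0, 0, -36], [50, 0.536, -0.614, -0.004, 0, 0, -73], [50, 0.536, -0.614, -0.004, 0, 0, -73], [50, 0.536, -0.614, -0.004, 0, 0, -73], [50, 0.536, -0.614, -0.004, 0, 0, -73]]], newtons=30)

```text
clock: 2.0
tcp_pos: [0.4556, 0.1938, 0.2356]
orientation: [0.001, 0.661, 0.751, 0.0]
wrist_force: [1.3, -1.1, -0.7]
finger_gap: 0.0685
grip_force: 0.0
```

```bash
python3 -c "
from h import *
go((473.7,254.7,235,97.3),(473.7,254.7,70,97.3))"
```

```text
t 2.0 tcp [455.6 193.8 235.6] psi 97.28 gap 0.0685 F [ 1.3 -1.1 -0.7]
[0.0581 0.0257 0.0006] [ 0.07  0.01 -0.02]
[0.0581 0.0255 0.1656] [ 0.07  0.01 -0.02]
```

>>> drive_tool(deltas=[[[50, 0.055, 0.024, 0.0, 0, 0, 0], [50, 0.055, 0.024, 0.0, 0, 0, 0], [50, 0.055, 0.024, 0.08, 0, 0, 0], [50, 0.055, 0.024, 0.13, 0, 0, 0], [50, 0.055, 0.024, 0.15, 0, 0, 0], [50, 0.055, 0.024, 0.15, 0, 0, 0], [50, 0.055, 0.024, 0.15, 0, 0, 0]]])

```text
clock: 2.88
tcp_pos: [0.4733, 0.2489, 0.0867]
orientation: [0.001, 0.663, 0.749, 0.001]
wrist_force: [0.4, -0.3, 0.0]
finger_gap: 0.0691
grip_force: 0.0
```

```bash
python3 - <<'E'
from h import *
go((473.7,254.7,4,97.3))
p,d=snap('top');q,e=snap('side')
a=cv2.resize(p[145:275,125:245],None,fx=4,fy=4);b=cv2.resize(q[95:195,190:310],None,fx=3.3,fy=3.3)
I=np.zeros((520,880,3),np.uint8);I[:520,:480]=a;I[:330,484:880]=b
cv2.imwrite('pics/c1.png',cv2.resize(I[...,::-1],(792,468)))
E
```

```text
t 2.88 tcp [473.3 248.9  86.7] psi 97.01 gap 0.0691 F [ 0.4 -0.3  0. ]
[0.0057 0.0009 0.0827] [ 0.12 -0.01 -0.29]
```

View pics/c1.png

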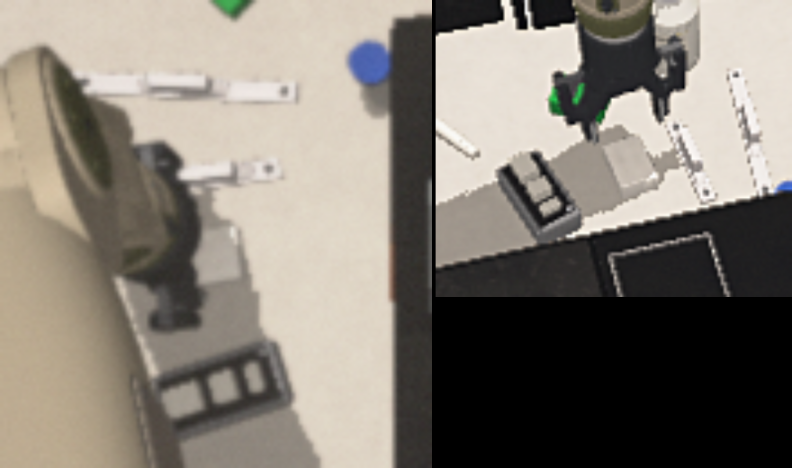

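The view shows the gripper straddling the white block in x, clear of the short bar and the key box. I'll descend and grip.

>>> drive_tool(deltas=[[[50, 0.006, 0.001, 0.04, 0, 0, -0.3], [50, 0.006, 0.001, 0.07, 0, 0, -0.3], [50, 0.006, 0.001, 0.08, 0, 0, -0.3], [50, 0.006, 0.001, 0.08, 0, 0, -0.3], [140, 0.006, 0.001, 0.08, 0, 0, -0.3], [140, 0.006, 0.001, 0.08, 0, 0, -0.3], [140, 0.006, 0.001, 0.08, 0, 0, -0.3], [140, 0.006, 0.001, 0.08, 0, 0, -0.3], [140, 0.006, 0.001, 0.08, 0, 0, -0.3], [140, 0.006, 0.001, 0.08, 0, 0, -0.3]]], newtons=40)

```text
clock: 4.22
tcp_pos: [0.4741, 0.2557, 0.007]
orientation: [0.001, 0.66, 0.751, 0.002]
wrist_force: [0.4, -0.3, 6.5]
finger_gap: 0.044
grip_force: 42.3
```

```bash
python3 - <<'E'
from h import *
for n in('top','side'):
    p,d=load(n);W=cloud(n,d)
    m=roi(W,.42,.9,-.7,-.2)&(W[...,2]>.13)
    for y in np.arange(-.7,-.2,.1):
        k=m&(W[...,1]>y)&(W[...,1]<y+.1)
        if k.sum()>5: print(n,y.round(1),np.percentile(W[k],2,0).round(3),np.percentile(W[k],98,0).round(3))
go((474,256,250,97.3),(450,0,250,88),(416.9,-380.3,250,75.6))
E
```

```text
top -0.7 [ 0.571 -0.697  0.14 ] [ 0.625 -0.601  0.416]
top -0.6 [ 0.566 -0.598  0.14 ] [ 0.625 -0.502  0.416]
top -0.5 [ 0.562 -0.496  0.144] [ 0.88  -0.401  0.78 ]
top -0.4 [ 0.557 -0.398  0.147] [ 0.881 -0.302  0.783]
top -0.3 [ 0.47  -0.294  0.149] [ 0.881 -0.205  0.681]
side -0.7 [ 0.569 -0.637  0.146] [ 0.605 -0.601  0.417]
side -0.6 [ 0.565 -0.598  0.142] [ 0.603 -0.502  0.417]
side -0.5 [ 0.561 -0.496  0.149] [ 0.89  -0.401  0.795]
side -0.4 [ 0.558 -0.398  0.156] [ 0.88  -0.302  0.797]
side -0.3 [ 0.503 -0.296  0.148] [ 0.872 -0.207  0.861]
t 4.22 tcp [474.1 255.7   7. ] psi 97.35 gap 0.044 F [ 0.4 -0.3  6.5]
[ 0.0004  0.0008 -0.243 ] [ 0.21 -0.04  0.05]
[-0.2504 -0.0558 -0.2433] [ 0.2  -0.05  9.35]
[-0.6233 -0.1373 -0.2439] [ 0.2  -0.08 21.75]
```

>>> drive_tool(deltas=[[[140, 0, 0, -0.02, 0, 0, 0], [140, 0, 0, -0.08, 0, 0, 0], [140, 0, 0, -0.14, 0, 0, 0], [140, 0, 0, -0.2, 0, 0, 0], [140, 0, 0, -0.243, 0, 0, 0], [140, 0, 0, -0.243, 0, 0, 0]]])

```text
clock: 4.97
tcp_pos: [0.4745, 0.2559, 0.2527]
orientation: [0.002, 0.66, 0.751, 0.004]
wrist_force: [0.1, -0.1, -1.7]
finger_gap: 0.0441
grip_force: 42.0
```

>>> drive_tool(deltas=[[[140, -0.05, -0.01, 0, 0, 0, 1.5], [140, -0.623, -0.137, 0, 0, 0, 21.7], [140, -0.623, -0.137, 0, 0, 0, 21.7], [140, -0.623, -0.137, 0, 0, 0, 21.7], [140, -0.623, -0.137, 0, 0, 0, 21.7], [140, -0.623, -0.137, 0, 0, 0, 21.7], [140, -0.623, -0.137, 0, 0, 0, 21.7], [140, -0.623, -0.137, 0, 0, 0, 21.7], [140, -0.623, -0.137, 0, 0, 0, 21.7], [140, -0.623, -0.137, 0, 0, 0, 21.7], [140, -0.623, -0.137, 0, 0, 0, 21.7], [140, -0.623, -0.137, 0, 0, 0, 21.7]]])

```text
clock: 6.48
tcp_pos: [0.4152, -0.3815, 0.246]
orientation: [-0.002, 0.791, 0.612, -0.0]
wrist_force: [0.0, 0.7, -2.5]
finger_gap: 0.0437
grip_force: 41.9
```

```bash
python3 - <<'E'
from h import *
go((416.9,-380.3,250,75.6),(416.9,-380.3,100,75.6))
E
```

```text
t 6.47 tcp [ 415.2 -381.5  246. ] psi 75.47 gap 0.0437 F [ 0.   0.7 -2.5]
[ 0.0016  0.0013 -0.004 ] [-0.14 -0.1  -0.13]
[0.0013 0.0017 0.146 ] [-0.14 -0.1  -0.13]
```

>>> drive_tool(deltas=[[[140, 0.001, 0.002, 0.04, 0, 0, 0], [140, 0.001, 0.002, 0.09, 0, 0, 0], [140, 0.001, 0.002, 0.14, 0, 0, 0], [140, 0.001, 0.002, 0.16, 0, 0, 0], [140, 0.001, 0.002, 0.16, 0, 0, 0], [140, 0.001, 0.002, 0.16, 0, 0, 0]]])

```text
clock: 7.22
tcp_pos: [0.4191, -0.3794, 0.0892]
orientation: [0.001, 0.79, 0.614, 0.0]
wrist_force: [-0.9, -0.5, -1.7]
finger_gap: 0.044
grip_force: 41.9
```

```bash
python3 - <<'E'
from h import *
go((416.9,-380.3,57,75.6))
p,d=snap('top');q,e=snap('side')
a=cv2.resize(p[180:290,345:455],None,fx=3.6,fy=3.6,interpolation=cv2.INTER_CUBIC);b=cv2.resize(q[290:400,220:330],None,fx=3.6,fy=3.6,interpolation=cv2.INTER_CUBIC)
cv2.imwrite('pics/c2.png',np.hstack([a,b])[...,::-1])
E
```

```text
t 7.22 tcp [ 419.1 -379.4   89.2] psi 75.7 gap 0.044 F [-0.9 -0.5 -1.7]
[-0.0014 -0.0019  0.0322] [0.05 0.03 0.1 ]
```

View pics/c2.png

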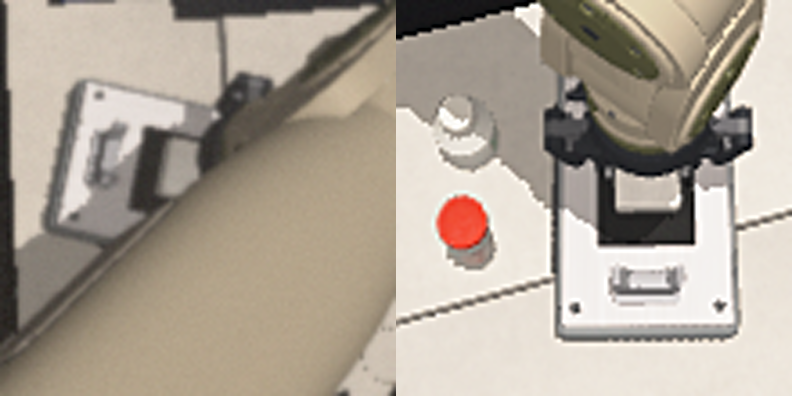

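The block hangs squarely over the pad and the uprights and bottles are clear. I'll lower it slowly and watch the force.

>>> drive_tool(deltas=[[[140, -0.001, -0.002, 0.015, 0, 0, 0], [140, -0.001, -0.002, 0.024, 0, 0, 0], [140, -0.001, -0.002, 0.027, 0, 0, 0], [140, -0.001, -0.002, 0.028, 0, 0, 0], [140, -0.001, -0.002, 0.028, 0, 0, 0], [140, -0.001, -0.002, 0.028, 0, 0, 0]]])

```text
clock: 8.07
tcp_pos: [0.4166, -0.3804, 0.0605]
orientation: [0.0, 0.79, 0.613, -0.0]
wrist_force: [-0.1, 0.3, -0.8]
finger_gap: 0.0443
grip_force: 42.0
```

>>> drive_tool(deltas=[[[140, 0, 0, 0.001, 0, 0, 0], [140, 0, 0, 0.002, 0, 0, 0], [140, 0, 0, 0.002, 0, 0, 0], [140, 0, 0, 0.002, 0, 0, 0]]])

```text
clock: 8.57
tcp_pos: [0.4165, -0.3804, 0.0591]
orientation: [0.001, 0.79, 0.613, 0.0]
wrist_force: [-2.2, 1.3, 5.5]
finger_gap: 0.0441
grip_force: 42.9
```

>>> drive_tool(deltas=[[[140, 0, 0, 0.0, 0, 0, 0], [110, 0, 0, 0.0, 0, 0, 0], [70, 0, 0, 0.0, 0, 0, 0], [50, 0, 0, 0, 0, 0, 0], [50, 0, 0, 0, 0, 0, 0], [50, 0, 0, -0.02, 0, 0, 0], [50, 0, 0, -0.08, 0, 0, 0], [50, 0, 0, -0.14, 0, 0, 0], [50, 0, 0, -0.19, 0, 0, 0], [50, 0, 0, -0.19, 0, 0, 0]]])

```text
clock: 9.82
tcp_pos: [0.418, -0.3821, 0.2532]
orientation: [0.005, 0.79, 0.613, 0.0]
wrist_force: [0.2, -0.3, -1.2]
finger_gap: 0.0683
grip_force: 0.0
```

```bash
python3 - <<'E'
from h import *
go((450,0,235,80),(620.3,272.5,235,85.8),(620.3,272.5,80,85.8))
E
```

```text
t 9.82 tcp [ 418.  -382.1  253.2] psi 75.65 gap 0.0683 F [ 0.2 -0.3 -1.2]
[ 0.3782 -0.0638  0.0157] [ 0.41  0.33 -4.34]
[0.6844 0.0337 0.0147] [  0.39   0.35 -10.14]
[0.6853 0.0326 0.1697] [  0.39   0.35 -10.14]
```

>>> drive_tool(deltas=[[[60, 0.378, -0.064, 0.0, 0.4, 0.3, -4], [60, 0.378, -0.064, 0.0, 0.4, 0.3, -4], [60, 0.378, -0.064, 0.0, 0.4, 0.3, -4], [60, 0.378, -0.064, 0.0, 0.4, 0.3, -4], [60, 0.378, -0.064, 0.0, 0.4, 0.3, -4], [60, 0.378, -0.064, 0.0, 0.4, 0.3, -4], [60, 0.684, 0.034, 0.0, 0.4, 0.3, -10], [60, 0.684, 0.034, 0.0, 0.4, 0.3, -10], [60, 0.684, 0.034, 0.0, 0.4, 0.3, -10], [60, 0.684, 0.034, 0.0, 0.4, 0.3, -10], [60, 0.684, 0.034, 0.0, 0.4, 0.3, -10], [60, 0.684, 0.034, 0.0, 0.4, 0.3, -10]]])

```text
clock: 11.32
tcp_pos: [0.6193, 0.2773, 0.2447]
orientation: [-0.005, 0.732, 0.681, -0.001]
wrist_force: [0.1, -1.4, 0.1]
finger_gap: 0.0654
grip_force: 0.0
```

```bash
python3 - <<'E'
from h import *
go((620.3,272.5,250,85.8),(620.3,272.5,50,85.8),(620.3,272.5,12,85.8))
for n in('top','side'):
    p,d=snap(n);W=cloud(n,d);H=W[...,2];B=roi(W,.35,.5,-.46,-.3);V=p.max(2)
    rect(n,B&(V<80)&(H>.03),.05,'dark',20)
    rect(n,B&(H>.065)&(H<.085),.077,'block',60)
    m=B&(H>.065)&(H<.085);print(n,'blockz',np.median(H[m]))
    cv2.imwrite(f'pics/c3{n}.png',p[...,::-1])
p=cv2.imread('pics/c3top.png');q=cv2.imread('pics/c3side.png')
cv2.imwrite('pics/c3.png',np.hstack([cv2.resize(p[180:290,345:455],None,fx=3.6,fy=3.6,interpolation=2),cv2.resize(q[290:400,220:330],None,fx=3.6,fy=3.6,interpolation=2)]))
E
```

```text
t 11.32 tcp [619.3 277.3 244.7] psi 85.84 gap 0.0654 F [ 0.1 -1.4  0.1]
[-0.0047  0.0013 -0.0053] [-0.54 -0.28  0.04]
[-0.0057  0.0032  0.1946] [-0.54 -0.28  0.04]
[-0.0059  0.0036  0.2326] [-0.54 -0.28  0.04]
top dark rect c [ 418.8 -380.9] mean [ 419.3 -373.7] size [63.1 88.3] xang -14.5 px 188
top block rect c [ 415.4 -376.6] mean [ 415.4 -376.7] size [46.  66.8] xang -14.4 px 380
top blockz 0.07641446197093948
side dark rect c [ 417.4 -381.8] mean [ 416.3 -389.1] size [67.7 91.6] xang -14.5 px 456
side block rect c [ 415.4 -382.2] mean [ 414.4 -382.3] size [42.8 64.8] xang -14.8 px 456
side blockz 0.07680691972799858
```

View pics/c3.png

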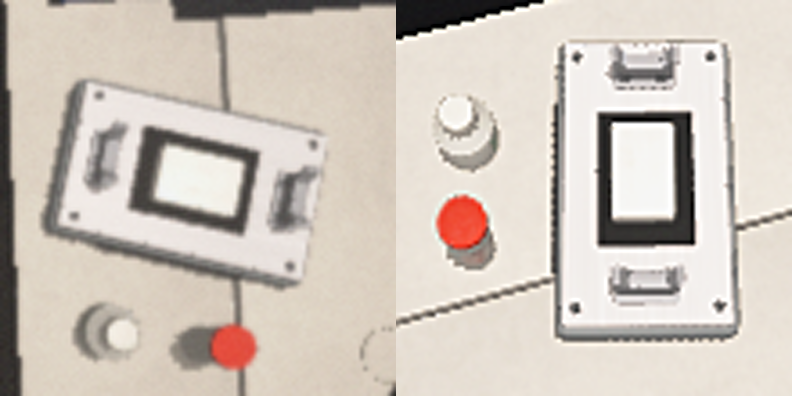

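The block sits flat, square and centred on the pad, its angle of -14.5° matching the shaker. Now the long bar.

>>> drive_tool(deltas=[[[90, -0.004, 0.002, 0.05, -0.5, -0.3, 0], [90, -0.005, 0.003, 0.11, -0.5, -0.3, 0], [90, -0.005, 0.003, 0.16, -0.5, -0.3, 0], [90, -0.005, 0.003, 0.18, -0.5, -0.3, 0], [90, -0.005, 0.003, 0.18, -0.5, -0.3, 0], [90, -0.005, 0.003, 0.18, -0.5, -0.3, 0]]])

```text
clock: 12.18
tcp_pos: [0.6209, 0.2694, 0.0695]
orientation: [0.001, 0.734, 0.68, 0.002]
wrist_force: [-1.6, -0.3, 0.2]
finger_gap: 0.055
grip_force: 0.0
```

```bash
python3 - <<'E'
from h import *
go((620.3,273.5,12,85.8))
E
```

```text
t 12.18 tcp [620.9 269.4  69.5] psi 85.61 gap 0.055 F [-1.6 -0.3  0.2]
[ 0.004  -0.0011  0.0575] [ 0.22 -0.05 -0.19]
```

>>> drive_tool(deltas=[[[100, 0.004, -0.001, 0.03, 0.2, 0, 0], [100, 0.004, -0.001, 0.05, 0.2, 0, 0], [100, 0.004, -0.001, 0.055, 0.2, 0, 0], [100, 0.004, -0.001, 0.055, 0.2, 0, 0], [230, 0.004, -0.001, 0.055, 0.2, 0, 0], [230, 0.004, -0.001, 0.055, 0.2, 0, 0], [230, 0.004, -0.001, 0.055, 0.2, 0, 0], [230, 0.004, -0.001, 0.055, 0.2, 0, 0], [230, 0.004, -0.001, 0.055, 0.2, 0, 0], [230, 0.004, -0.001, 0.055, 0.2, 0, 0], [230, 0.004, -0.001, 0.055, 0.2, 0, 0]]])

```text
clock: 13.55
tcp_pos: [0.6206, 0.2742, 0.0143]
orientation: [-0.0, 0.733, 0.68, 0.001]
wrist_force: [-0.9, 0.3, 6.4]
finger_gap: 0.0111
grip_force: 40.4
```

>>> drive_tool(deltas=[[[230, 0, 0, -0.02, 0, 0, 0], [230, 0, 0, -0.08, 0, 0, 0], [230, 0, 0, -0.14, 0, 0, 0], [230, 0, 0, -0.2, 0, 0, 0], [230, 0, 0, -0.24, 0, 0, 0], [230, 0, 0, -0.24, 0, 0, 0]]])

```text
clock: 14.3
tcp_pos: [0.6216, 0.2744, 0.2573]
orientation: [0.001, 0.733, 0.68, 0.003]
wrist_force: [0.6, 0.6, -1.3]
finger_gap: 0.0113
grip_force: 39.5
```

```bash
python3 - <<'E'
from h import *
go((450,0,250,80),(416.9,-381.0,250,75.6))
E
```

```text
t 14.3 tcp [621.6 274.4 257.3] psi 85.66 gap 0.0113 F [ 0.6  0.6 -1.3]
[-0.2867 -0.1503  0.0056] [ 0.29 -0.19  5.66]
[-0.6691 -0.1545  0.0044] [ 0.28 -0.2  10.06]
```

>>> drive_tool(deltas=[[[230, -0.04, -0.02, 0, 0.3, -0.2, 1], [230, -0.287, -0.15, 0.0, 0.3, -0.2, 6], [230, -0.287, -0.15, 0.0, 0.3, -0.2, 6], [230, -0.287, -0.15, 0.0, 0.3, -0.2, 6], [230, -0.287, -0.15, 0.0, 0.3, -0.2, 6], [230, -0.287, -0.15, 0.0, 0.3, -0.2, 6], [230, -0.669, -0.154, 0.0, 0.3, -0.2, 10], [230, -0.669, -0.154, 0.0, 0.3, -0.2, 10], [230, -0.669, -0.154, 0.0, 0.3, -0.2, 10], [230, -0.669, -0.154, 0.0, 0.3, -0.2, 10], [230, -0.669, -0.154, 0.0, 0.3, -0.2, 10], [230, -0.669, -0.154, 0.0, 0.3, -0.2, 10]]])

```text
clock: 15.8
tcp_pos: [0.4152, -0.3758, 0.2509]
orientation: [-0.003, 0.79, 0.613, -0.003]
wrist_force: [1.4, -0.7, -0.7]
finger_gap: 0.0111
grip_force: 39.6
```

```bash
python3 - <<'E'
from h import *
go((416.9,-381.0,130,75.6))
E
```

```text
t 15.8 tcp [ 415.2 -375.8  250.9] psi 75.64 gap 0.0111 F [ 1.4 -0.7 -0.7]
[-0.0044  0.0039  0.1209] [-0.49  0.09  0.04]
```

>>> drive_tool(deltas=[[[230, -0.003, 0.002, 0.03, -0.5, 0, 0], [230, -0.004, 0.003, 0.08, -0.5, 0, 0], [230, -0.004, 0.004, 0.115, -0.5, 0, 0], [230, -0.004, 0.004, 0.118, -0.5, 0, 0], [230, -0.004, 0.004, 0.118, -0.5, 0, 0], [230, -0.004, 0.004, 0.118, -0.5, 0, 0]]])

```text
clock: 16.55
tcp_pos: [0.4192, -0.3804, 0.1367]
orientation: [0.004, 0.79, 0.613, -0.001]
wrist_force: [0.4, 0.2, -1.0]
finger_gap: 0.0109
grip_force: 39.5
```

```bash
python3 - <<'E'
from h import *
go((416.9,-381,105,75.6))
p,d=snap('top');q,e=snap('side')
a=cv2.resize(p[180:290,345:455],None,fx=3.6,fy=3.6,interpolation=2);b=cv2.resize(q[290:400,220:330],None,fx=3.6,fy=3.6,interpolation=2)
cv2.imwrite('pics/c4.png',np.hstack([a,b])[...,::-1])
E
```

```text
t 16.55 tcp [ 419.2 -380.4  136.7] psi 75.66 gap 0.0109 F [ 0.4  0.2 -1. ]
[-0.001  -0.0023  0.0317] [0.28 0.31 0.06]
```

View pics/c4.png

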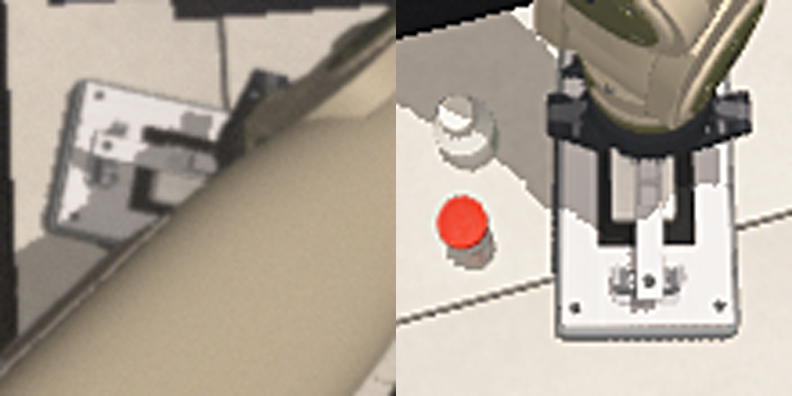

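The bar hangs over the upright notches (end at about (650,280) against the upright at (645,283) in the crop). I'll lower it into them.

>>> drive_tool(deltas=[[[230, -0.001, -0.002, 0.008, 0.3, 0.3, 0], [230, -0.001, -0.002, 0.016, 0.3, 0.3, 0], [230, -0.001, -0.002, 0.024, 0.3, 0.3, 0], [230, -0.001, -0.002, 0.03, 0.3, 0.3, 0], [230, -0.001, -0.002, 0.03, 0.3, 0.3, 0], [230, -0.001, -0.002, 0.03, 0.3, 0.3, 0]]])

```text
clock: 17.4
tcp_pos: [0.4164, -0.3803, 0.1051]
orientation: [-0.001, 0.79, 0.613, -0.0]
wrist_force: [-0.1, -1.0, -1.6]
finger_gap: 0.0111
grip_force: 39.5
```

```bash
python3 - <<'E'
from h import *
go((416.9,-381,100.5,75.6))
E
```

```text
t 17.4 tcp [ 416.4 -380.3  105.1] psi 75.66 gap 0.0111 F [-0.1 -1.  -1.6]
[-0.0006  0.0007  0.0046] [-0.15 -0.09  0.06]
```

>>> drive_tool(deltas=[[[230, 0, 0, 0.002, 0, 0, 0], [230, 0, 0, 0.004, 0, 0, 0], [230, 0, 0, 0.005, 0, 0, 0], [230, 0, 0, 0.005, 0, 0, 0], [230, 0, 0, 0.005, 0, 0, 0]]])

```text
clock: 18.02
tcp_pos: [0.4163, -0.3802, 0.1003]
orientation: [-0.001, 0.79, 0.613, -0.0]
wrist_force: [-0.8, 0.9, 2.2]
finger_gap: 0.0109
grip_force: 40.0
```

>>> drive_tool(deltas=[[[230, 0, 0, 0.001, 0, 0, 0], [230, 0, 0, 0.001, 0, 0, 0], [215, 0, 0, 0.001, 0, 0, 0], [190, 0, 0, 0.001, 0, 0, 0], [150, 0, 0, 0.001, 0, 0, 0], [120, 0, 0, 0.001, 0, 0, 0], [120, 0, 0, 0.001, 0, 0, 0], [120, 0, 0, -0.03, 0, 0, 0], [120, 0, 0, -0.08, 0, 0, 0], [120, 0, 0, -0.14, 0, 0, 0], [120, 0, 0, -0.15, 0, 0, 0]]])

```text
clock: 19.4
tcp_pos: [0.4181, -0.3823, 0.2549]
orientation: [0.003, 0.79, 0.613, -0.0]
wrist_force: [-0.5, -0.4, -1.0]
finger_gap: 0.0452
grip_force: 0.0
```

```bash
python3 - <<'E'
from h import *
go((450,-50,240,90),(357.8,262.8,240,107.2))
E
```

```text
t 19.4 tcp [ 418.1 -382.3  254.9] psi 75.66 gap 0.0452 F [-0.5 -0.4 -1. ]
[ 0.3299 -0.0515  0.0136] [  0.21   0.22 -14.34]
[ 0.6101 -0.2183  0.012 ] [  0.17   0.25 -31.54]
```

>>> drive_tool(deltas=[[[255, 0.33, -0.052, 0, 0.2, 0.2, -14], [255, 0.33, -0.052, 0, 0.2, 0.2, -14], [255, 0.33, -0.052, 0, 0.2, 0.2, -14], [255, 0.33, -0.052, 0, 0.2, 0.2, -14], [255, 0.33, -0.052, 0, 0.2, 0.2, -14], [255, 0.61, -0.218, 0, 0.2, 0.2, -31.5], [255, 0.61, -0.218, 0, 0.2, 0.2, -31.5], [255, 0.61, -0.218, 0, 0.2, 0.2, -31.5], [255, 0.61, -0.218, 0, 0.2, 0.2, -31.5], [255, 0.61, -0.218, 0, 0.2, 0.2, -31.5], [255, 0.61, -0.218, 0, 0.2, 0.2, -31.5], [255, 0.61, -0.218, 0, 0.2, 0.2, -31.5]]])

```text
clock: 20.9
tcp_pos: [0.3554, 0.2661, 0.2507]
orientation: [-0.004, 0.592, 0.806, -0.0]
wrist_force: [1.1, 0.4, 0.1]
finger_gap: 0.0002
grip_force: 0.0
```

```bash
python3 - <<'E'
from h import *
go((357.8,262.8,75,107.2))
for n in('top','side'):
    p,d=snap(n);W=cloud(n,d);H=W[...,2];B=roi(W,.3,.53,-.5,-.26)
    rect(n,B&(H>.085)&(W[...,0]>.34),.094,'bar+upr',20)
    m=B&(H>.107)&(W[...,0]>.34);rect(n,m,.122,'fin',20);print('finz',np.median(H[m&(H>.115)]))
    b=p[180:290,345:455] if n=='top' else p[290:400,220:330]
    cv2.imwrite(f'pics/c5{n}.png',cv2.resize(b,None,fx=3.6,fy=3.6,interpolation=2)[...,::-1])
cv2.imwrite('pics/c5.png',np.hstack([cv2.imread('pics/c5top.png'),cv2.imread('pics/c5side.png')]))
E
```

```text
t 20.9 tcp [355.4 266.1 250.7] psi 107.41 gap 0.0002 F [1.1 0.4 0.1]
[-0.0051  0.0022  0.1756] [-0.29 -0.4   0.21]
top bar+upr rect c [ 420.  -378.8] mean [ 416.3 -379.4] size [ 50.  189.9] xang -14.1 px 554
top fin rect c [ 415.4 -376.5] mean [ 415.5 -375.8] size [13.2 52.2] xang -13.9 px 93
finz 0.12099399131574073
side bar+upr rect c [ 416.3 -381.2] mean [ 414. -385.] size [ 49.4 189.2] xang -14.9 px 675
side fin rect c [ 414.3 -380.8] mean [ 414.1 -381.5] size [ 9.9 50.7] xang -15.1 px 107
finz 0.12204146417177586
```

View pics/c5.png

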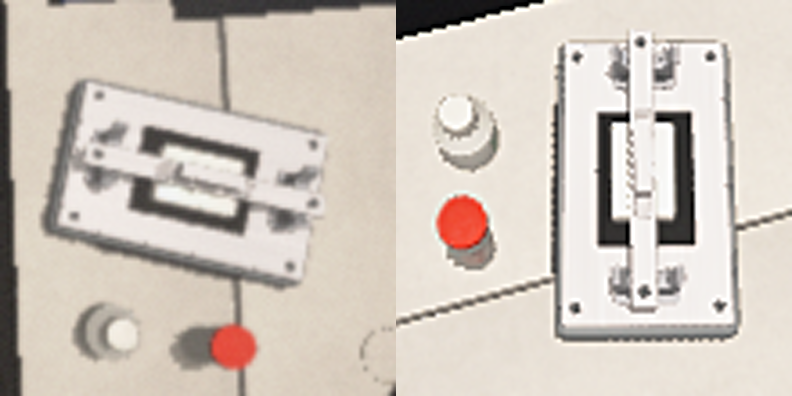

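The bar is down in both notches (fin top at 122 mm) and centred, with both ends sticking out. Now the key.

>>> drive_tool(deltas=[[[255, -0.004, 0.002, 0.05, -0.3, -0.4, 0], [255, -0.005, 0.002, 0.11, -0.3, -0.4, 0], [255, -0.005, 0.002, 0.16, -0.3, -0.4, 0], [255, -0.005, 0.002, 0.175, -0.3, -0.4, 0], [255, -0.005, 0.002, 0.175, -0.3, -0.4, 0], [255, -0.005, 0.002, 0.175, -0.3, -0.4, 0]]])

```text
clock: 21.75
tcp_pos: [0.36, 0.2608, 0.0774]
orientation: [0.001, 0.594, 0.804, 0.001]
wrist_force: [0.1, -0.1, 0.5]
finger_gap: -0.0
grip_force: 0.0
```

```bash
python3 - <<'E'
from h import *
go((357.8,262.8,50,107.2),(357.8,262.8,41,107.2))
E
```

```text
t 21.75 tcp [360.  260.8  77.4] psi 107.06 gap -0.0 F [ 0.1 -0.1  0.5]
[ 0.0026 -0.0016  0.0274] [ 0.16 -0.01 -0.14]
[ 0.0026 -0.0017  0.0364] [ 0.16 -0.01 -0.14]
```

>>> drive_tool(deltas=[[[255, 0.003, -0.002, 0.012, 0, 0, 0], [255, 0.003, -0.002, 0.022, 0, 0, 0], [255, 0.003, -0.002, 0.026, 0, 0, 0], [255, 0.003, -0.002, 0.026, 0, 0, 0]]])

```text
clock: 22.25
tcp_pos: [0.3558, 0.2634, 0.0501]
orientation: [0.0, 0.594, 0.805, 0.0]
wrist_force: [-0.4, 0.3, 0.8]
finger_gap: -0.0002
grip_force: 0.0
```

>>> drive_tool(deltas=[[[255, 0, 0, 0.003, 0, 0, 0], [255, 0, 0, 0.006, 0, 0, 0], [255, 0, 0, 0.008, 0, 0, 0], [255, 0, 0, 0.01, 0, 0, 0], [255, 0, 0, 0.01, 0, 0, 0], [255, 0, 0, 0.01, 0, 0, 0]]])

```text
clock: 23.0
tcp_pos: [0.3566, 0.2638, 0.0419]
orientation: [0.001, 0.594, 0.805, 0.001]
wrist_force: [-3.4, -1.9, 15.5]
finger_gap: -0.0
grip_force: 7.7
```

>>> drive_tool(deltas=[[[255, 0, 0, 0.001, 0, 0, 0], [255, 0, 0, 0.001, 0, 0, 0], [255, 0, 0, -0.03, 0, 0, 0], [255, 0, 0, -0.09, 0, 0, 0], [255, 0, 0, -0.15, 0, 0, 0], [255, 0, 0, -0.2, 0, 0, 0], [255, -0.15, 0.03, -0.2, 0, 0, 0], [255, -0.25, 0.06, -0.2, 0, 0, 0], [255, -0.25, 0.06, -0.2, 0, 0, 0], [255, -0.25, 0.06, -0.2, 0, 0, 0], [255, -0.25, 0.06, -0.2, 0, 0, 0]]])

```text
clock: 24.38
tcp_pos: [0.4887, 0.0389, 0.2399]
orientation: [0.001, 0.596, 0.803, 0.0]
wrist_force: [0.3, 0.3, 0.3]
finger_gap: -0.0
grip_force: 0.0
```

```bash
python3 - <<'E'
from h import *
go()
for n in('top','side'):
    D=[read_camera(n) for _ in range(6)];p=D[0][0];d0=np.median([x[1] for x in D],0)
    z=np.load(n+'.npz')
    W=cloud(n,d0);H=W[...,2];V=p.min(2)
    for nm,x,y in(('wide',357.8,265.3),('mid',367.8,232.7),('nar',374.4,208.2)):
        if n=='side': y-=4.8;x-=1
        m=roi(W,x/1e3-.008,x/1e3+.008,y/1e3-.005,y/1e3+.005); print(n,nm,m.sum(),(H[m].mean()*1000).round(1))
    rect(n,roi(W,.31,.43,.15,.32)&(H>.036)&(V>120),.047,'keys',8)
    rect(n,roi(W,.3,.53,-.5,-.26)&(H>.107)&(W[...,0]>.34),.122,'fin',20)
    np.savez(n+'.npz',p=p,d=d0)
p=load('top')[0];q=load('side')[0]
cv2.imwrite('pics/c6.png',np.hstack([cv2.resize(p[140:290,110:260],(396,396),interpolation=2),cv2.resize(q[90:180,190:280],(396,396),interpolation=2)])[...,::-1])
E
```

```text
t 24.38 tcp [488.7  38.9 239.9] psi 106.83 gap -0.0 F [0.3 0.3 0.3]
top wide 0 nan
top mid 0 nan
top nar 0 nan
top keys rect c [355.7 274.5] mean [356.9 273.9] size [11.6 25.6] xang -89.5 px 29
top fin rect c [ 415.2 -376.3] mean [ 415.5 -375.8] size [13.4 52.1] xang -15.5 px 94
side wide 13 74.2
side mid 15 46.6
side nar 26 41.9
side keys rect c [364.5 234.9] mean [364.  234.9] size [24.8 82.7] xang 16.7 px 145
side fin rect c [ 414.3 -380.8] mean [ 414.1 -381.5] size [ 9.9 50.7] xang -15.1 px 108<stdin>:9: RuntimeWarning: Mean of empty slice.
  ret = ret.dtype.type(ret / rcount)
```

View pics/c6.png

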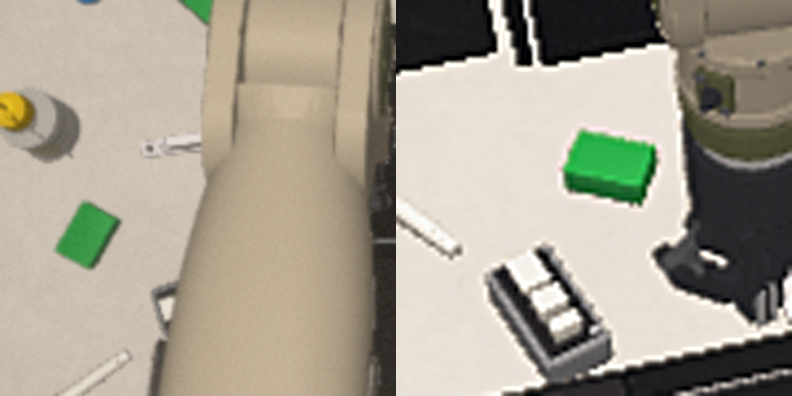

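The side view already looks as though the wide key is flush and the narrow key is up. I'll move the arm out of the way to measure.

>>> drive_tool(deltas=[[[255, -0.16, -0.12, 0, 0, 0, 0], [255, -0.16, -0.12, 0, 0, 0, 0], [255, -0.16, -0.12, 0, 0, 0, 0], [255, -0.16, -0.12, 0, 0, 0, 0], [255, -0.16, -0.12, 0, 0, 0, 0], [255, -0.16, -0.12, 0, 0, 0, 0]]])

```text
clock: 25.72
tcp_pos: [0.4199, -0.1449, 0.2404]
orientation: [0.0, 0.593, 0.805, 0.001]
wrist_force: [-1.2, -0.6, -0.1]
finger_gap: 0.0
grip_force: 0.0
```

```bash
python3 - <<'E'
from h import *
go()
for n in('top','side'):
    d0=np.median([read_camera(n)[1] for _ in range(10)],0)
    W=cloud(n,d0);H=W[...,2]
    for nm,x,y in(('wide',357.8,265.3),('mid',367.8,232.7),('nar',374.4,208.2)):
        if n=='side': y-=4.8;x-=1
        m=roi(W,x/1e3-.007,x/1e3+.007,y/1e3-.005,y/1e3+.005); print(n,nm,m.sum(),(np.median(H[m])*1000).round(1),(H[m].mean()*1000).round(1))
    z=np.load(n+'.npz')
    rect(n,roi(W,.27,.32,-.45,-.25)&(H>.07),.1,'tubes',8)
    rect(n,roi(W,.5,.7,.05,.15)&(H>.08)&(H<.13),.115,'tube_a',8)
E
```

```text
t 25.73 tcp [ 419.9 -144.9  240.4] psi 107.24 gap 0.0 F [-1.2 -0.6 -0.1]
top wide 18 41.4 41.6
top mid 20 48.6 48.5
top nar 15 47.1 45.9
top tubes rect c [ 297.5 -305.4] mean [ 297.8 -305.2] size [23.6 24.8] xang -47.2 px 72
top tubes rect c [ 286.9 -387.9] mean [ 286.7 -388.3] size [32.9 38.4] xang -3.2 px 153
top tube_a rect c [611.8 105.6] mean [612.3 104.8] size [28.1 34.7] xang 89.6 px 126
side wide 11 41.8 41.8
side mid 12 47.6 46.7
side nar 15 41.5 40.9
side tubes rect c [ 296.8 -316.4] mean [ 297.  -317.1] size [22.8 28.2] xang -12.2 px 95
side tubes rect c [ 285.7 -390.1] mean [ 285.8 -390.4] size [34.4 36.7] xang 49.7 px 184
side tube_a rect c [613.7 115.4] mean [614.1 114.8] size [ 9.4 28.7] xang 88.6 px 22
```

```bash
python3 - <<'E'
from h import *
for n in('top','side'):
    D=[read_camera(n) for _ in range(12)];H=np.mean([cloud(n,x[1]) for x in D],0)
    m=roi(H,.35,.39,.185,.225);v,u=np.nonzero(m)
    s=np.s_[v.min():v.max()+1,u.min():u.max()+1]
    print(n,s);print((H[s][...,2]*1000).round().astype(int));print(D[0][0][s].min(2))
E
```

```text
top (slice(np.int64(245), np.int64(259), None), slice(np.int64(189), np.int64(206), None))
[[                  34                   33                   34
                    34                   34                   34
                    33                   33                   35
                    35                   34                   32
                    30                   24                    6
                     1                    1]
 [                  34                   33                   34
                    47                   47                   48
                    48                   40                   33
                    34                   34                   30
                    31                   29                   12
                     0                   -1]
 [-9223372036854775808                   34                   34
                    47                   50 -9223372036854775808
                    48                   46                   33
                    33                   34                   32
         
[... 9786 characters left out ...]
181 255 245 255 155 103 105]
 [ 31  37  67 125 255 248 244 255 155 102 106]
 [ 34  34  28  74 255 255 248 181 118 103 105]
 [ 47  32  30  39 153 174 160 144 117 106 107]
 [104  40  31  29  74 149 147 147  81 107 107]
 [172  67  31  32  34 125 102  57  38 108 108]
 [157 132  47  32  33  52  43  27  20 110 108]
 [130 161 103  38  33  32  28  10  79 110 106]
 [ 74 149 172  65  26  14  81 163 163 123 106]
 [ 65  87 155 127  85 161 163 159 132  95 102]
 [113  68 130 157 159 159 131 100  92  83 100]
 [231  90  74 137 105  98  92  84  87  87  91]
 [231 109  65  87  89  90  86  89  89  85  83]
 [222 227 116  76  87  91  88  91  90  93 162]]<stdin>:6: RuntimeWarning: invalid value encountered in cast
```

Narrow key is up at 48 mm, the wide key is down at 42 mm, and the middle key is up at 48 mm.

```bash
python3 -c "
from h import *
print(hand_in())"
```

```text
the job is handed in; nothing more can be done
None
```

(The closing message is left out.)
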